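Press a jar lid home on the ratchet jar press

ROBOT

A 6-joint arm with a two-finger parallel gripper is mounted at the origin on a cart in front of the work surface, level with it; the furniture and walls round the work are solid. World frame = base frame: x ahead of the robot, y to its left, z up, the work surface at z = 0. Lengths are in mm, angles in rad, forces in N, time in s.
With the tool pointing down it reaches from about 350 to 1000 mm from the base axis. Payload 7.1 kg.
Tool frame: the origin (TCP) lies between the finger pads; the fingertips stand 25 mm ahead of it and the grasp point (between the pads) lies 6 mm ahead of it; z points along the fingers, y is the line along which they close (so a half turn about z gives the same grasp; the last joint's range is limited). The gripper opens to 85 mm and grips with 20 to 120 N. Pads are 22 mm wide; open, the fingers measure 114 mm over their backs; the gripper's body (76 mm by 85 mm) begins 54 mm behind the grasp point. The pads swing forward as they close: fully open they stand 13 mm farther back than shut.
Start: joints at [1.105, 0.423, 1.63, -0, 1.089, -0.019], TCP at [270.019, 563.644, 256.319] pointing down, gripper open.
Joint ranges: [-3, 3], [-0.9, 2.11], [0.09, 2.58], [-1.31, 4.45], [0.11, 2.69], [-2.54, 2.54]. Speed limits (rad/s): [2.39, 2.39, 3.01, 3.14, 3.14, 3.14].

INTERFACE

Orientations are given as a unit quaternion [w, x, y, z].
In Python, from bench import manip, optics, sensors, command_gripper gives the robot as it stands (manip), with the cameras (optics), the readings (sensors) and the gripper as plain functions. Calls block until the motion is done:
- manip.move_ptp(position, orientation): joint-space move of the TCP to a pose.
- manip.servo_line(position, v=150, rot=None): straight line of the TCP; rot=None keeps the orientation; v is the mean speed in mm/s.
- manip.move_j(angles): joint-space move.
- command_gripper(opening, effort=None): opening from 0.0 (shut) to 1.0 (fully open); effort is the grip in N (None keeps the last); returns when the fingers have stopped.
- manip.pause(seconds).
- manip.ik(position, orientation): joint angles nearest the present ones, or None.
- sensors.get_state(): the state.
- optics.get_image(name): name is "side" or "top" or "wrist"; returns the picture (480x640x3 uint8, red, green, blue); there is no depth.
- optics.get_calibration(name): a dict with "K" (3x3 intrinsics, pixels), "k1" (the pictures are not rectified: a ray, as slopes to the right and down, at radius r is drawn at 1 + k1 r^2 times it, then the intrinsics apply), "camera_from_world" (4x4, takes a point from world to camera coordinates); the wrist camera has in their place "T_tool_cam" (4x4, takes a point from camera to tool coordinates, whose origin is the TCP and whose axes are the flange's). Camera axes: x right, y down, z forward; pixel columns grow to the right and rows downward; lengths in mm; the calibration is good to about 2 mm. A picture is of the moment at which its call begins: read the wrist's pose just before it. get_calibration takes no time and is no camera call.
A pose or a line that the arm cannot do raises manip.IKError and nothing moves.
- manip.hand_in(): hands the job in; it is judged then, once.
The state is a dict: "t": time; "q": joint angles; "joint_velocities": joint speeds; "effort": joint torques, N m; "tool_pos": TCP position; "tcp_rot": TCP orientation; "force": force on the tool from outside, world axes, zero at the start; "moment": the same for the moment, N m; "grip_width": opening from 0.0 (shut) to 1.0 (fully open); "grip_force": force on a finger pad.
Only numpy, scipy, OpenCV 4.12 (cv2) and the standard library are available. Lean on these libraries where they do the work, as an engineer would, in place of code of your own. Each camera call takes 0.05 s, during which the arm holds its last target. There are 200 camera calls.

TASK

One jar on the press's turntable still has its wooden lid standing proud. Turn the table one click by its upright black-tipped handle to bring that jar under the ram, pump the orange trigger until the lid is fully home and the trigger goes firm, then hold that firm pressure for a moment without forcing it any harder, or the crock cracks. Finally press the red release button so that the ram springs all the way back up, leaving the jars standing in their places and the things around undisturbed.

Things in the scene. Friction and masses are not known exactly. Their poses are not given: they have to be found in the camera images.
- press: Ratchet jar press, fixed to the worktop: grey base 300 x 230 x 12 mm, grey column at its back (x 125 to 160, up to 247 mm high), blue head 75 x 80 x 88 mm over the table, its underside about 153 mm up (preset within 4 mm). Origin on the worktop on the turntable's axis; x points from the handle's side to the column, y to the trigger's side.
- turret (a joint): Turn of the aluminium turntable (radius 105 mm, top 26 mm above the worktop), rad, anticlockwise from above; 0 at the start. Clicks into a detent every 60 degrees (1.047), stops at 1.25 either way. Jars stand in wire nests 75 mm from the axis: one under the ram, toward the press's +x, and one 60 degrees to each side. Leaving a click takes about 7 N at the handle; between clicks it turns freely.
- turret_handle (a point): Upright handle of the turntable, 85 mm from the axis, straight to the press's -x at the start: steel post 16 mm in diameter with a black tip 20 mm in diameter and 18 mm tall. This point is on the handle's axis, 10 mm below its top, 78 mm above the worktop.
- jar_open: White crock with a blue band, 56 mm in diameter, 55 mm tall, 0.3 kg, loose in a nest on the turntable next to the place under the ram, on one side or the other. Its wooden lid stands proud. Origin at the centre of the underside, z up.
- lid_top (a point): Centre of the top of the lid of jar_open (52 mm in diameter, 10 mm thick). 100 mm above the worktop when fully proud, 91 mm when home.
- lid (a joint): How far the lid of jar_open is pushed in, m: starts at 0 to 0.003, home at 0.009 (up to 0.010 under load). It slides in against about 9 N of friction and stays where it is.
- jar_done: Like jar_open but with its lid home (65 mm tall in all); starts under the ram. Origin at the centre of the underside.
- jar_side: Like jar_done; starts in the nest on the other side from jar_open. Origin at the centre of the underside.
- ram_nose: Black rubber nose under the steel ram, 40 mm in diameter; origin at the centre of its underside, 108 to 132 mm above the worktop at the start. The rubber gives about 1 mm per 30 N.
- ram (a joint): How far the ram is down, m: 0 fully up; it starts on a tooth, at 0, 0.0075 or 0.0155. Each complete trigger stroke drives it one 8 mm tooth down and it stays there; the release lets it spring up. 0.049 at most.
- trigger (a joint): Angle of the trigger, rad: 0 up, 0.26 at its stop; a tooth clicks in at about 0.20. It springs back by itself and must rise fully between strokes. Force at trigger_pad: about 4.5 N idle, 7.5 N while the lid slides in; with the lid home it climbs by a few N per mm. A steady 14 to 18 N is a firm press; over 22 N cracks the crock, so a full stroke forced after that is too much.
- trigger_pad (a point): Top of the ribbed end of the orange trigger, a paddle 24 mm wide (press x), 70 mm long (press y), sticking out of the head toward the press's +y, about 210 mm up, sloping up outward by 0.13 rad at rest. The point is on its centreline, 12 mm from its outer end, 135 mm from the pivot. It is pushed down: 32 mm here is a full stroke, the stop is at 35 mm; a fixed black grip lies below.
- release_top (a point): Top centre of the red release button, 22 mm in diameter, on a blue ledge on the front (press -x side) of the head, about 204 mm above the worktop; the head's front face, up to 241 mm high, is 23 mm behind its axis. Press straight down: 9 mm travel, 2 to 6 N, frees the ram from about 6 mm down; hold it about half a second while the ram springs up.
- release (a joint): Release button, m: 0 up, 0.009 fully pressed.
- funnel: Bystander: steel jar funnel standing on the worktop, 91 mm in diameter, 62 mm tall. Origin under its centre.
- bowl: Bystander: small white bowl, 68 mm in diameter, 28 mm tall. Origin under its centre.
- scoop_cup: Bystander: small steel measuring cup with a flat handle, 136 x 55 x 27 mm. Origin under its centre.

How it is judged:
By the outcome, as a careful person would: the job done as asked, in the order asked, and still so for the second after the job is handed in, with the robot touching nothing.
It also fails if it takes over 72 s, if anything falls off the work surface, if the arm or the gripper's body presses on something with over 40 N, if the wrist force passes 120 N, or if a joint passes its speed limit or range.

## Working session

There is one attempt and no reset: what is moved stays moved. The work goes in short steps, each a Python script; the robot and the scene stay as the last script left them, time stands still between calls to the robot, and variables do not carry over. Pictures are saved under pics/ and viewed, at most 13 in all, crops included, and the job is handed in when it is done.

```bash
mkdir -p pics; ls
python3 - <<'E'
from bench import manip, optics, sensors, command_gripper
import cv2
s=sensors.get_state(); print({k:s[k] for k in('t','tool_pos','tcp_rot','force','grip_width')})
for n in('side','top','wrist'):
    im=optics.get_image(n); cv2.imwrite(f'pics/{n}0.png',im[:,:,::-1]); print(n,optics.get_calibration(n))
E
```

```text
bench.py
pics
{'t': 0.0, 'tool_pos': array([269.80387378, 563.20742653, 255.55265157]), 'tcp_rot': array([-1.69211951e-04,  2.21538279e-01,  9.75151382e-01, -7.38036483e-04]), 'force': array([-0.21479376,  0.35537943, -1.18124879]), 'grip_width': 1.0017110014998878}
side {'K': array([[444.47874856,   0.        , 319.14554462],
       [  0.        , 444.47874856, 238.68916117],
       [  0.        ,   0.        ,   1.        ]]), 'k1': -0.06660582198655472, 'camera_from_world': array([[-9.75238143e-01, -2.20764945e-01,  1.31682908e-02,
         5.07783810e+02],
       [-9.47422279e-02,  3.63241552e-01, -9.26865408e-01,
         1.51092642e+02],
       [ 1.99836120e-01, -9.05162093e-01, -3.75162779e-01,
         1.06478804e+03],
       [ 0.00000000e+00,  0.00000000e+00,  0.00000000e+00,
         1.00000000e+00]])}
top {'K': array([[455.40068493,   0.        , 319.3951668 ],
       [  0.        , 455.40068493, 239.55005065],
       [  0.        ,   0.        ,   1.        ]]), 'k1': -0.09183535572847587, 'camera_from_world': array([[-2.99660068e-01, -9.54010959e-01, -8.18128905e-03,
         2.16460640e+02],
       [-9.24042285e-01,  2.92359078e-01, -2.46316921e-01,
         4.89804586e+02],
       [ 2.37380916e-01, -6.62514885e-02, -9.69154807e-01,
         9.99227742e+02],
       [ 0.00000000e+00,  0.00000000e+00,  0.00000000e+00,
         1.00000000e+00]])}
wrist {'K': array([[385.8337502 ,   0.        , 318.84756089],
       [  0.        , 385.8337502 , 242.17399699],
       [  0.        ,   0.        ,   1.        ]]), 'k1': 0.025958563718899933, 'T_tool_cam': array([[ 4.16589398e-04, -9.56530184e-01, -2.91633045e-01,
         7.34058521e+01],
       [ 9.99999575e-01,  1.58730704e-04,  9.07848119e-04,
        -4.15572595e-01],
       [-8.22093010e-04, -2.91633299e-01,  9.56529844e-01,
        -1.17017989e+02],
       [ 0.00000000e+00,  0.00000000e+00,  0.00000000e+00,
         1.00000000e+00]])}
```

View pics/side0.png

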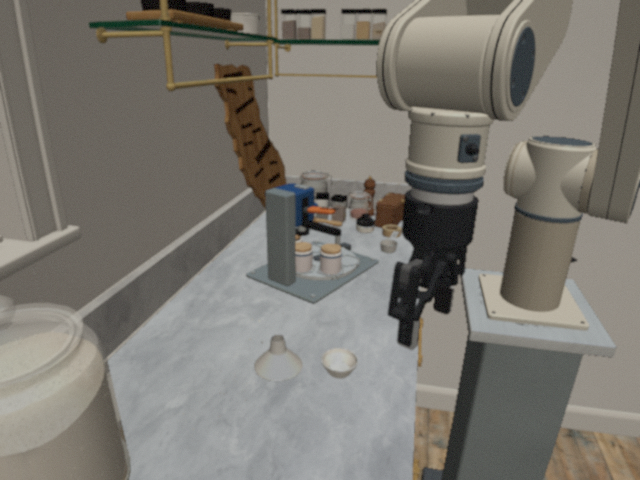

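View pics/top0.png

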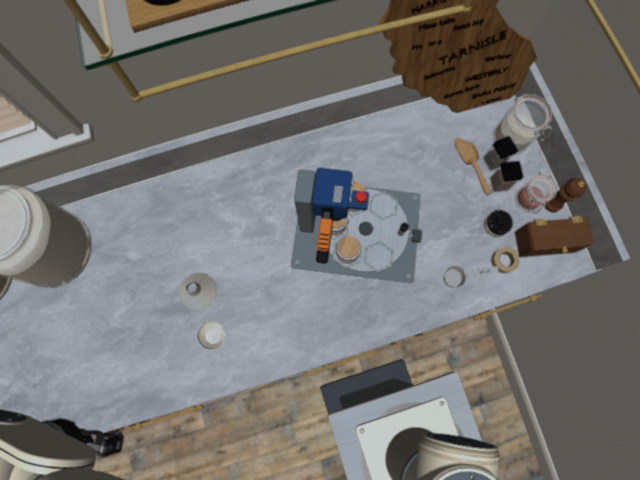

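Run:
```python
import cv2,numpy as np
a=cv2.imread('pics/top0.png')[160:290,285:430]; b=cv2.imread('pics/side0.png')[170:305,240:385]
a=cv2.resize(a,None,fx=4,fy=4,interpolation=2)[:,:580];b=cv2.resize(b,None,fx=4,fy=4,interpolation=2)
cv2.imwrite('pics/ca.png',a);cv2.imwrite('pics/cb.png',b)
```

```text
(no output)
```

View pics/ca.png

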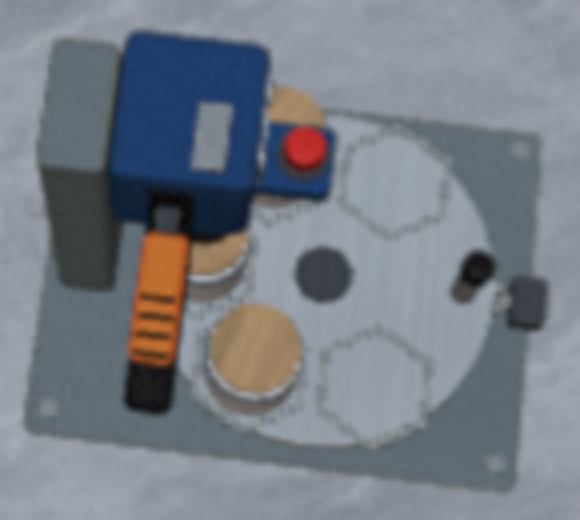

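View pics/cb.png

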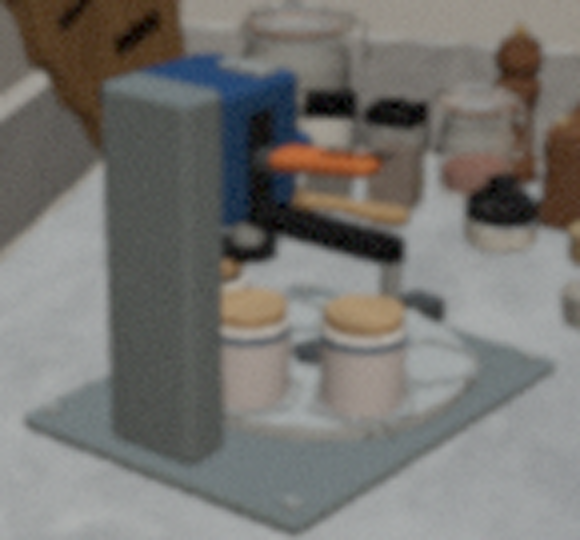

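```bash
cat > h.py <<'E'
import numpy as np,cv2
from bench import manip, optics, sensors, command_gripper
from scipy.spatial.transform import Rotation as R
def rot(q): return R.from_quat([q[1],q[2],q[3],q[0]])
def cam(n,st=None):
    c=optics.get_calibration(n)
    if n!='wrist':
        M=c['camera_from_world'].copy()
    else:
        T=np.eye(4);T[:3,:3]=rot(st['tcp_rot']).as_matrix();T[:3,3]=st['tool_pos'];M=np.linalg.inv(T@c['T_tool_cam'])
    return c['K'],c['k1'],M
def ray(C,uv):
    K,k,M=C
    d=(np.array(uv,float)-K[:2,2])/[K[0,0],K[1,1]]; s=d.copy()
    for _ in range(20): s=d/(1+k*(s@s))
    Ri=M[:3,:3].T
    return -Ri@M[:3,3], Ri@np.r_[s,1]
def onz(C,uv,z):
    o,d=ray(C,uv); return o+d*(z-o[2])/d[2]
def proj(C,p):
    K,k,M=C; q=M[:3,:3]@p+M[:3,3]; s=q[:2]/q[2]; s=s*(1+k*(s@s)); return s*[K[0,0],K[1,1]]+K[:2,2]
def tri(a,b):
    (o,d),(p,e)=a,b
    s=np.linalg.lstsq(np.c_[d,-e],p-o,rcond=None)[0]
    x,y=o+d*s[0],p+e*s[1]; return (x+y)/2,np.linalg.norm(x-y)
E
python3 - <<'E'
from h import *
np.set_printoptions(precision=1,suppress=True)
T=cam('top');S=cam('side')
c=lambda x,y:(285+(x-1.5)/4,160+(y-1.5)/4); d=lambda x,y:(240+(x-1.5)/4,170+(y-1.5)/4)
for n,p,z in [('c1',(540,135),12),('c2',(512,490),12),('c3',(27,432),12),('handletop',(480,266),88),('hub',(323,275),29),('btn',(306,145),204),('lid+y',(254,350),93),('pad',(156,350),210),('lid-y',(296,125),95),('padout',(150,405),205)]:
    print(n,onz(T,c(*p),z))
for n,p in [('c1',(553,365)),('c2',(293,532)),('c3',(28,422))]: print(n,onz(S,d(*p),12))
print('lid+y tri',tri(ray(T,c(254,350)),ray(S,d(365,313))))
E
```

```text
c1 [ 582.8 -220.9   12. ]
c2 [ 376.8 -125.6   12. ]
c3 [498.3 141.   12. ]
handletop [ 497.2 -134.9   88. ]
hub [533.4 -57.6  29. ]
btn [560.2 -41.  204. ]
lid+y [488.4   4.9  93. ]
pad [478.7  65.9 210. ]
lid-y [607.9 -60.4  95. ]
padout [454.   76.9 205. ]
c1 [ 378.7 -115.8   12. ]
c2 [501.4 151.3  12. ]
c3 [700.5  57.1  12. ]
lid+y tri (array([489.8,   4.5,  89.5]), np.float64(1.2965679878782241))
```

```bash
cat >> h.py <<'E'
def look(campos,target,rolls=np.arange(0,6.3,.2)):
    Tc=optics.get_calibration('wrist')['T_tool_cam']; z=target-campos; z=z/np.linalg.norm(z)
    out=[]
    for r in rolls:
        x=np.cross(z,[0,0,1.]);x/=np.linalg.norm(x);y=np.cross(z,x)
        m=np.c_[x,y,z]@R.from_euler('z',r).as_matrix()
        W=np.eye(4);W[:3,:3]=m;W[:3,3]=campos
        T=W@np.linalg.inv(Tc); q=R.from_matrix(T[:3,:3]).as_quat(); q=np.r_[q[3],q[:3]]
        j=manip.ik(T[:3,3],q)
        if j is not None: out.append((r,T[:3,3],q,np.array(j)))
    return out
E
python3 - <<'E'
from h import *
np.set_printoptions(precision=2,suppress=True)
xp=np.array([.415,.91,0]);yp=np.array([-.91,.415,0]);A=np.array([533,-57.5,0.])
for cp in [A-xp*220-yp*40+[0,0,250], A-xp*220-yp*80+[0,0,300],A+yp*120-xp*20+[0,0,430]]:
    for o in look(cp,A+xp*30-yp*20+[0,0,130]): print(o)
    print()
E
```

```text
(np.float64(0.0), array([ 514.08, -175.97,  159.9 ]), array([-0.37,  0.62,  0.44,  0.53]), array([-0.82,  0.9 ,  1.75,  1.08,  1.65, -1.13]))
(np.float64(0.2), array([ 507.44, -173.25,  160.5 ]), array([-0.41,  0.67,  0.36,  0.51]), array([-0.83,  0.88,  1.8 ,  1.12,  1.62, -0.97]))
(np.float64(0.4), array([ 501.25, -170.06,  162.37]), array([-0.43,  0.71,  0.28,  0.48]), array([-0.85,  0.86,  1.85,  1.15,  1.57, -0.8 ]))
(np.float64(0.6000000000000001), array([ 495.78, -166.51,  165.44]), array([-0.46,  0.75,  0.19,  0.44]), array([-0.86,  0.83,  1.9 ,  1.18,  1.53, -0.63]))
(np.float64(0.8), array([ 491.25, -162.75,  169.59]), array([-0.47,  0.78,  0.11,  0.4 ]), array([-0.87,  0.79,  1.94,  1.2 ,  1.48, -0.45]))
(np.float64(1.0), array([ 487.82, -158.93,  174.65]), array([-0.49,  0.8 ,  0.02,  0.36]), array([-0.87,  0.75,  1.98,  1.22,  1.42, -0.26]))
(np.float64(1.2000000000000002), array([ 485.64, -155.21,  180.42]), array([-0.5 ,  0.81, -0.06,  0.31]), array([-0.86,  0.7 ,  2.02,  1.24,  1.37, -0.06]))
(np.float64(1.4000000000000001), array([ 484.79, -151.72,  186.67]), array([
[... 9395 characters left out ...]
.float64(5.4), array([451.87, -57.17, 300.46]), array([0.05, 0.86, 0.39, 0.33]), array([-0.39, -0.05,  2.29,  0.91,  0.52, -0.4 ]))
(np.float64(5.6000000000000005), array([447.72, -51.73, 298.18]), array([0.04, 0.89, 0.3 , 0.35]), array([-0.36, -0.07,  2.33,  0.97,  0.43, -0.24]))
(np.float64(5.800000000000001), array([444.65, -45.46, 296.4 ]), array([0.03, 0.91, 0.2 , 0.36]), array([-0.3 , -0.09,  2.36,  1.  ,  0.33, -0.04]))
(np.float64(6.0), array([442.76, -38.62, 295.18]), array([0.03, 0.93, 0.1 , 0.36]), array([-0.22, -0.1 ,  2.38,  0.94,  0.22,  0.27]))
(np.float64(6.2), array([442.13, -31.46, 294.57]), array([0.02, 0.93, 0.  , 0.37]), array([-0.13, -0.11,  2.4 ,  0.53,  0.12,  0.93]))
```

Run:
```python
from h import *
np.set_printoptions(precision=2,suppress=True)
xp=np.array([.415,.91,0]);yp=np.array([-.91,.415,0]);A=np.array([533,-57.5,0.])
s=sensors.get_state();p=s['tool_pos'].copy();p[2]=420
o=look(A-xp*290+yp*30+[0,0,340],A+xp*40+yp*20+[0,0,140],[2.4,2.2,2.0])[0]
print(o)
manip.servo_line(p,v=250)
manip.move_ptp(o[1],o[2])
s=sensors.get_state();im=optics.get_image('wrist');cv2.imwrite('pics/w1.png',im[:,:,::-1])
np.savez('w1.npz',p=s['tool_pos'],q=s['tcp_rot']);print(s['t'],s['tool_pos'])
```

```text
(2.4, array([ 419.79, -183.51,  293.52]), array([-0.4 ,  0.7 , -0.59,  0.01]), array([-0.89,  0.23,  2.07,  0.89,  1.2 ,  1.58]))
3.675 [ 420.12 -183.16  293.62]
```

View pics/w1.png

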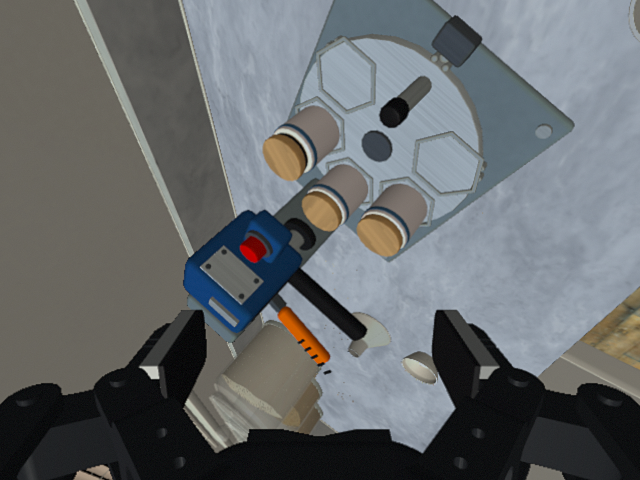

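Run:
```python
from h import *
np.set_printoptions(precision=1,suppress=True)
st=np.load('w1.npz');W=cam('wrist',dict(tcp_rot=st['q'],tool_pos=st['p']));T=cam('top');S=cam('side')
def blob(f,lo,hi,roi):
    im=cv2.imread(f);h=cv2.cvtColor(im,cv2.COLOR_BGR2HSV);m=cv2.inRange(h,lo,hi)
    k=np.zeros_like(m);k[roi[1]:roi[3],roi[0]:roi[2]]=1;m=m*k
    c=max(cv2.findContours(m,0,2)[0],key=cv2.contourArea);return c,m
bt=(285,160,430,290);bw=(180,180,360,380);bs=(240,170,385,305)
E={}
for n,lo,hi in [('red',(0,150,90),(5,255,255)),('org',(7,160,120),(18,255,255))]:
    for f,b in [('top0',bt),('w1',bw),('side0',bs)]:
        try:c,m=blob(f'pics/{f}.png',lo,hi,b)
        except ValueError: print(n,f,'none');continue
        r=cv2.minAreaRect(c);bp=cv2.boxPoints(r);print(n,f,cv2.contourArea(c),r[0],bp.ravel()); E[n,f]=(r,bp)
A=np.array([533,-57.5,0])
for n,u,v in [('btn',E['red','top0'][0][0],E['red','w1'][0][0]),('hand',(285+478.5/4,160+264.5/4),(393,114))]:
    print(n,tri(ray(T,u),ray(W,v)),onz(T,u,204 if n=='btn' else 88),onz(W,v,204 if n=='btn' else 88))
bp=E['org','top0'][1]
print([onz(T,b,213) for b in bp],[onz(W,b,213) for b in E['org','w1'][1]])
# hub & corners in wrist
for n,u,z in [('hub',(377,146),29),('corner',(573,126),12),('lid done',(324,210),91),('lid+y',(382,234),91),('lid-y',(285,157),91),('lid-y',(285,157),98),('nose',(303,238),120)]: print(n,onz(W,u,z))
```

```text
red top0 63.0 (360.5, 196.5) [356. 192. 365. 192. 365. 201. 356. 201.]
red w1 381.0 (253.00003051757812, 248.50003051757812) [238.  248.  252.5 233.5 268.  249.  253.5 263.5]
red side0 none
org top0 308.0 (324.3188171386719, 234.10919189453125) [316.8 249.2 321.  217.6 331.9 219.  327.7 250.6]
org w1 706.5 (302.2853088378906, 336.4765319824219) [275.2 314.8 284.9 306.5 329.3 358.1 319.7 366.4]
org side0 77.5 (320.5671081542969, 209.89634704589844) [307.8 210.9 308.3 206.1 333.3 208.9 332.8 213.6]
btn (array([562.2, -41. , 197.5]), np.float64(1.882203168932284)) [559.3 -39.3 204. ] [555.3 -53.1 204. ]
hand (array([ 499.5, -137.3,   79.7]), np.float64(0.9797074267074203)) [ 497.2 -134.9   88. ] [ 496.4 -142.8   88. ]
[array([478.1,  80.3, 213. ]), array([537.8,  52.8, 213. ]), array([528.3,  32.8, 213. ]), array([468.8,  60.7, 213. ])] [array([533.2,  25.9, 213. ]), array([518. ,  -4.9, 213. ]), array([468.8,  42.6, 213. ]), array([480.5,  79.2, 213. ])]
hub [534.8 -61.5  29. ]
corner [ 379.5 -133.2   12. ]
lid done [559.8  -3.1  91. ]
lid+y [487.1 -10.   91. ]
lid-y [610.1 -53.8  91. ]
lid-y [603.8 -61.1  98. ]
nose [568.7  23.1 120. ]
```

```bash
cat >> h.py <<'E'
xp=np.array([.415,.91,0]);xp/=np.linalg.norm(xp);yp=np.array([-xp[1],xp[0],0]);A=np.array([533,-58,0.])
def quat(m): q=R.from_matrix(m).as_quat(); return np.r_[q[3],q[:3]]
Qh=quat(np.array([[0,-1,0],[-1,0,0],[0,0,-1.]]))
def hpos(th,z,r=85): a=np.pi+th; return A+r*(np.cos(a)*xp+np.sin(a)*yp)+[0,0,z]
def info(m=''):
    s=sensors.get_state(); print(m,round(s['t'],2),s['tool_pos'].round(1),'F',s['force'].round(1),'g',round(s['grip_width'],3),round(float(np.max(s['grip_force'])),1)); return s
E
python3 - <<'E'
from h import *
print(manip.ik(hpos(0,250),Qh),manip.ik(hpos(1.047,84),Qh),hpos(0,250))
manip.move_ptp(hpos(0,250),Qh)
manip.servo_line(hpos(0,120),v=150)
info('above')
im=optics.get_image('wrist');cv2.imwrite('pics/w2.png',im[:,:,::-1])
E
```

```text
None None [ 497.73073079 -135.33743369  250.        ]Traceback (most recent call last):
  File "<stdin>", line 3, in <module>
host.IKError: the arm cannot take that pose within its joint ranges
```

```bash
cat >> h.py <<'E'
def Qyaw(deg): # tool down, tool x at heading deg
    a=np.radians(deg); x=np.array([np.cos(a),np.sin(a),0]); z=np.array([0,0,-1.]); return quat(np.c_[x,np.cross(z,x),z])
Qh=Qyaw(-63)
E
python3 - <<'E'
from h import *
print(np.round(manip.ik(hpos(0,250),Qh),2),np.round(manip.ik(hpos(1.047,84),Qh),2))
manip.move_ptp(hpos(0,250),Qh)
manip.servo_line(hpos(0,120),v=150)
info('above')
im=optics.get_image('wrist');cv2.imwrite('pics/w2.png',im[:,:,::-1])
E
```

```text
[-0.29  0.27  1.87 -0.    1.    2.38] [-0.24  0.62  1.78 -0.    0.74  2.44]
above 5.6 [ 498.1 -135.8  120.6] F [-0.7 -0.1  0. ] g 0.999 0.0
```

View pics/w2.png

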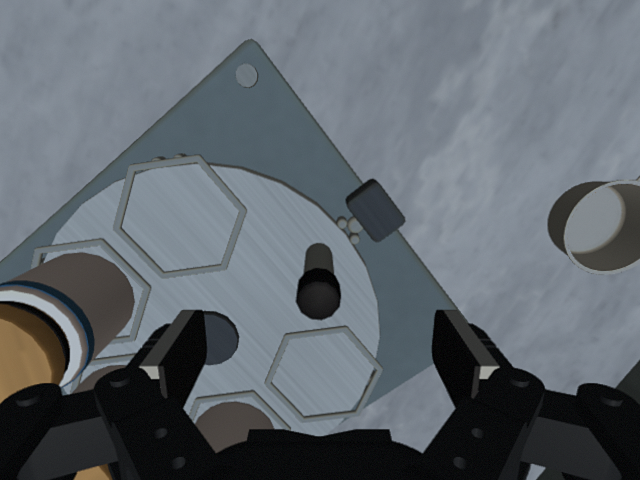

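Run:
```python
from h import *
s=info(); W=cam('wrist',s)
top=onz(W,(319,298),88); print(top, hpos(0,88))
h=hpos(0,84); 
d=top[:2]-h[:2]; print('d',d)
if np.linalg.norm(d)<8:
    h[:2]+=d/2
    manip.servo_line(h,v=80)
    info('down'); command_gripper(0.15,effort=50); info('grip')
```

```text
5.65 [ 498.3 -135.7  120.9] F [0.9 0.  0. ] g 1.0 0.0
[ 500.76685618 -139.95240275   88.        ] [ 497.73073079 -135.33743369   88.        ]
d [ 3.03612539 -4.61496906]
down 6.25 [ 499.1 -137.6   83.6] F [ 0.  -0.2  0.5] g 1.0 0.0
grip 6.88 [ 499.5 -137.6   84.4] F [-0.1  1.7  4.3] g 0.215 48.6
```

Run:
```python
from h import *
off=np.array([1.5,-2.3,0])
for th in np.radians([8,16,24,32,40,48,54,60]):
    manip.servo_line(hpos(th,84)+off,v=70); info(round(np.degrees(th)))
im=optics.get_image('top');cv2.imwrite('pics/t2.png',im[:,:,::-1])
command_gripper(0.6); s=info('rel')
manip.servo_line(s['tool_pos']+[0,0,60],v=150)
manip.servo_line(s['tool_pos']+[0,-40,180],v=200)
info();im=optics.get_image('wrist');cv2.imwrite('pics/w3.png',im[:,:,::-1])
```

```text
8 7.19 [ 510.  -142.4   84.2] F [-3.2 -4.8  6.8] g 0.213 50.0
16 7.51 [ 522.4 -146.4   84.4] F [ -2.5 -12.5   4. ] g 0.214 49.8
24 7.83 [ 534.9 -148.6   84.4] F [ -0.9 -18.8   0.6] g 0.216 49.7
32 8.14 [ 547.3 -146.5   84.4] F [  2.7 -10.1  -1.2] g 0.213 49.7
40 8.46 [ 559.  -143.9   84.4] F [ 4.  -8.1 -1.5] g 0.216 49.9
48 8.78 [ 570.2 -139.7   84.4] F [ 4.  -6.  -0.8] g 0.216 50.1
54 9.05 [ 576.9 -135.5   84.3] F [-0.1 -7.8  2.8] g 0.216 50.6
60 9.32 [ 584.  -130.2   84.2] F [-1.4 -4.9  4.4] g 0.216 50.7
rel 9.79 [ 583.7 -129.3   83.8] F [0.2 0.1 0. ] g 0.6 0.0
 11.12 [ 582.8 -168.9  262.2] F [-0.5  0.6 -1.5] g 0.6 0.0
```

View pics/w3.png

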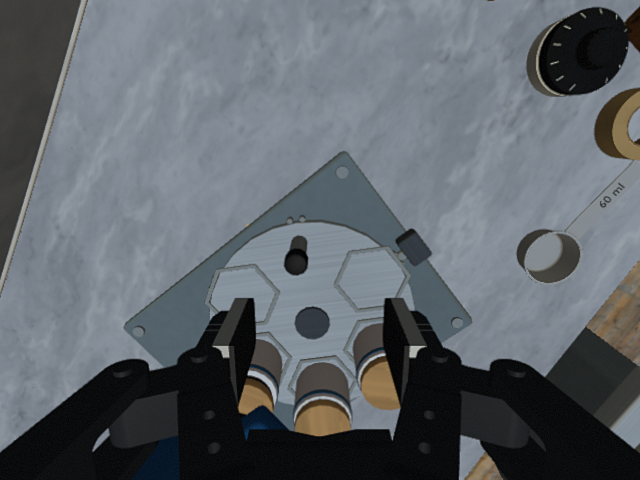

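Run:
```python
from h import *
np.set_printoptions(precision=1,suppress=True)
command_gripper(0.0)
s=info(); W=cam('wrist',s)
h=onz(W,(296,263),88);hub=onz(W,(312,323),29);b=onz(W,(413,246),30)
print(h,hub,b); 
im=optics.get_image('top');cv2.imwrite('pics/t3.png',im[:,:,::-1])
g=cv2.cvtColor(im,cv2.COLOR_RGB2GRAY)
# dark blobs near expected handle top in top view
T=cam('top');e=proj(T,hpos(1.047,88));print('exp',e)
x,y=e.round().astype(int);p=g[y-10:y+11,x-10:x+11];m=(p<70).astype(np.uint8)
n,l,st,c=cv2.connectedComponentsWithStats(m)
for i in range(1,n):
    if st[i,4]>15:
        u=c[i]+[x-10,y-10];P=onz(T,u,88);d=P-A;print(u,st[i],P,np.degrees(np.arctan2(d@yp,d@xp))-180,np.hypot(d[0],d[1]))
    
a=cv2.resize(im[160:290,285:430,::-1],None,fx=4,fy=4,interpolation=2);cv2.imwrite('pics/t3c.png',a)
```

```text
11.71 [ 583.7 -169.3  263.8] F [ 0.   0.  -0.1] g -0.004 0.0
[ 586.1 -132.5   88. ] [536.6 -60.7  29. ] [ 488.  -178.1   30. ]
exp [389.  193.7]
[388.2 195.3] [ 6  7  8 10 65] [ 579.2 -124.    88. ] -300.52750514370115 80.54678276836006
```

View pics/t3c.png

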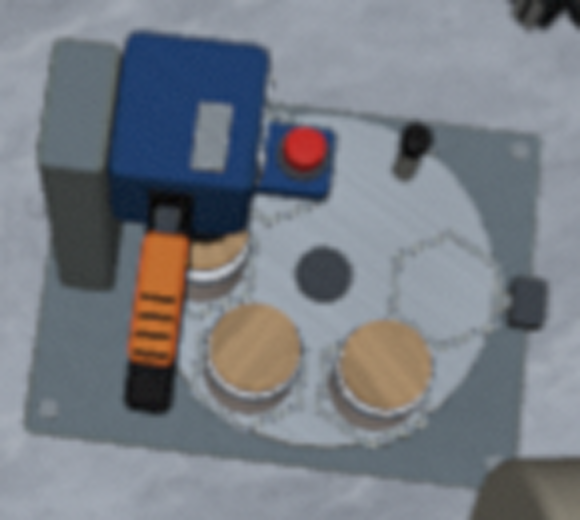

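```bash
cat >> h.py <<'E'
Qt=Qyaw(155.5); PAD=np.array([484.4,65.5,0])+ -3*yp
def fz(n=3,dt=0.02):
    v=[]
    for _ in range(n): v.append(sensors.get_state()['force'][2]); manip.pause(dt)
    return float(np.mean(v))
def at(z): return PAD+[0,0,z]
def stroke(zc,depth,b,step=3.,lim=11.,v=60):
    """push from contact height zc; stop when firm (lim). returns (depth reached, log)"""
    log=[];d=0
    while d<depth:
        d=min(d+step,depth); manip.servo_line(at(zc-d),v=v); f=fz(2)-b; log.append((round(float(d),1),round(f,1)))
        if f>lim: return True,d,log
    return False,d,log
E
python3 - <<'E'
from h import *
s=sensors.get_state();p=s['tool_pos'].copy();p[2]=350
manip.servo_line(p,v=250)
manip.move_ptp(at(330),Qt)
manip.servo_line(at(252),v=150); b=fz(5);s=info(f'b {b}')
im=optics.get_image('wrist');cv2.imwrite('pics/w4.png',im[:,:,::-1])
z=252
while z>226:
    z-=1.5; manip.servo_line(at(z),v=40); f=fz(2)-b
    if f>2: break
print('contact z',z,f); info()
E
```

```text
b 0.15393968083185733 15.86 [488.   64.3 253.1] F [-1.2  0.4  0. ] g 0.001 0.0
contact z 235.5 3.2533364732342247
 19.02 [487.2  64.3 235.6] F [-1.3  1.3  3.2] g 0.001 1.7
```

View pics/w4.png

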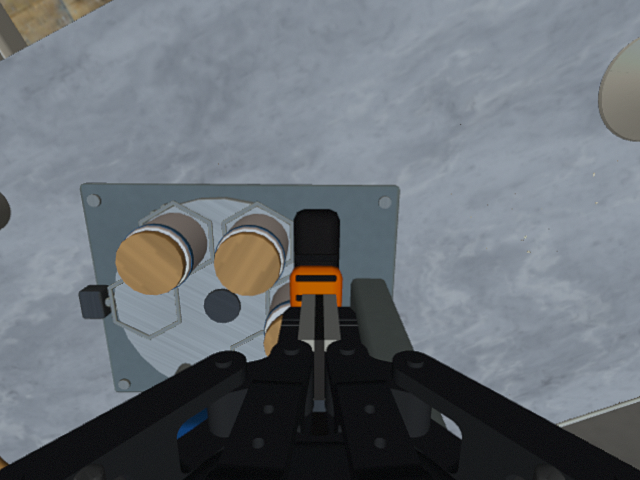

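Run:
```python
from h import *
s=sensors.get_state(); s=dict(s); s['tool_pos']=np.array([488.,64.3,253.1]); W=cam('wrist',s)
for z in(205,212):
    e=onz(W,(316,268),z);d=e-s['tool_pos'];print(e,'out',d@yp,'side',d@xp)
```

```text
[477.57821709  67.32717399 205.        ] out 10.738354816838118 side -1.5700564664203676
[475.18003368  68.4721048  212.        ] out 13.395416262665819 side -1.5234231164164966
```

Run:
```python
from h import *
b=.15;zc=236.5
for i in range(2):
    firm,d,log=stroke(zc,33.5,b,step=3.3,lim=11,v=70); print(i,firm,d,log); s=info()
    if firm: break
    manip.servo_line(at(zc+3),v=120); print('up',fz()-b)
```

```text
0 True 33.5 [(3.3, 3.4), (6.6, 3.0), (9.9, 3.3), (13.2, 3.3), (16.5, 3.8), (19.8, 3.9), (23.1, 3.9), (26.4, 4.1), (29.7, 5.0), (33.0, 9.6), (33.5, 12.3)]
 22.14 [487.5  64.2 204. ] F [-2.4  0.1 12.9] g 0.002 6.3
```

Run:
```python
from h import *
b=.15;zc=236.5
manip.servo_line(at(zc+3),v=120); print('up',fz()-b)
for i in range(2):
    firm,d,log=stroke(zc,32.3,b,step=3.23,lim=10.5,v=90); print(i,firm,d,log); s=info()
    if firm: break
    manip.servo_line(at(zc+3),v=150); print('up',fz()-b)
    if max(f for dd,f in log if dd<28)>5.5: break
im=optics.get_image('side');cv2.imwrite('pics/s5.png',im[:,:,::-1])
```

```text
up 0.8236133928148964
0 False 32.3 [(3.2, 3.0), (6.5, 3.6), (9.7, 3.8), (12.9, 4.0), (16.1, 4.3), (19.4, 4.1), (22.6, 3.4), (25.8, 3.6), (29.1, 4.8), (32.3, 5.3)]
 25.48 [487.4  64.2 204.5] F [-1.5  0.8  4.6] g -0.003 2.8
up 0.8885794504874539
1 False 32.3 [(3.2, 3.9), (6.5, 4.0), (9.7, 3.9), (12.9, 3.0), (16.1, 4.6), (19.4, 4.2), (22.6, 3.5), (25.8, 6.6), (29.1, 7.7), (32.3, 7.7)]
 28.74 [487.5  64.2 204.7] F [-1.9  1.1  7.9] g 0.001 4.0
up 0.7005152123752012
```

```bash
cat >> h.py <<'E'
def firm_stroke(zc,b,maxd=32.3):
    d=0;log=[];f=0
    while d<maxd:
        d=min(maxd,d+(3. if d<5 else 2. if f<8.3 else .8 if f<11 else .4)); manip.servo_line(at(zc-d),v=60)
        f=fz(3)-b; log.append((round(float(d),1),round(f,1)))
        if f>=14.6: return True,d,log
    return False,d,log
E
python3 - <<'E'
from h import *
b=.15;zc=236.5
manip.servo_line(at(zc+4),v=120)
firm,d,log=firm_stroke(zc,b); print(firm,d,log); info()
if firm:
    for _ in range(4): manip.pause(.25); print(round(fz(3)-b,1))
    info()
E
```

```text
False 32.3 [(3.0, 3.4), (6.0, 3.6), (8.0, 3.4), (10.0, 6.4), (12.0, 7.1), (14.0, 7.5), (16.0, 7.5), (18.0, 7.9), (20.0, 7.3), (22.0, 7.8), (24.0, 6.4), (26.0, 7.1), (28.0, 9.5), (28.8, 10.2), (29.6, 10.7), (30.4, 11.4), (30.8, 12.7), (31.2, 12.4), (31.6, 12.4), (32.0, 13.2), (32.3, 14.0)]
 35.79 [486.9  64.4 205. ] F [-4.6  2.3 13.3] g -0.004 7.3
```

Run:
```python
from h import *
b=.15;zc=236.5
manip.servo_line(at(zc+5),v=120); print('up',fz()-b)
firm,d,log=firm_stroke(zc,b,26); print(firm,d,log); info()
if firm:
    for _ in range(5):
        manip.pause(.15); f=fz(4)-b; print(round(f,1))
        if f<14.3: d+=.2; manip.servo_line(at(zc-d),v=30)
        if f>17: d-=.3; manip.servo_line(at(zc-d),v=30)
    info()
```

```text
up -0.4309322881887475
True 12.000000000000004 [(3.0, 4.8), (6.0, 9.3), (6.8, 9.6), (7.6, 10.9), (8.4, 11.6), (8.8, 12.2), (9.2, 12.4), (9.6, 12.8), (10.0, 13.3), (10.4, 13.5), (10.8, 14.1), (11.2, 14.4), (11.6, 14.4), (12.0, 15.2)]
 40.53 [486.4  64.7 224.8] F [-5.3  2.6 15.2] g 0.001 7.5
15.2
15.2
14.7
14.4
15.2
 41.62 [486.4  64.6 224.8] F [-5.7  2.4 15.1] g -0.002 7.5
```

```bash
cat >> h.py <<'E'
Qb=Qyaw(65.5); BTN=np.array([559.5,-40,0])-2*xp
E
python3 - <<'E'
from h import *
b=.15;zc=236.5;d=12.0
manip.servo_line(at(zc-12.6),v=30)
for _ in range(4): manip.pause(.2); print(round(fz(3)-b,1),end=' ')
manip.servo_line(at(zc+5),v=40); manip.servo_line(at(330),v=200)
im=optics.get_image('side');cv2.imwrite('pics/s6.png',im[:,:,::-1])
manip.move_ptp(BTN+[0,0,330],Qb); manip.servo_line(BTN+[0,0,245],v=150)
b=fz(5); info(f'b {b}')
s=sensors.get_state();im=optics.get_image('wrist');cv2.imwrite('pics/w6.png',im[:,:,::-1])
m=cv2.inRange(cv2.cvtColor(im,cv2.COLOR_RGB2HSV),(0,150,90),(5,255,255));c=max(cv2.findContours(m,0,2)[0],key=cv2.contourArea)
r=cv2.boundingRect(c);u=(r[0]+r[2]/2,r[1]+r[3]/2);print(r,onz(cam('wrist',s),u,204))
E
```

```text
15.7 15.4 15.5 15.3 b 0.2875288293176387 46.14 [559.5 -41.8 246.2] F [ 0.2 -0.4 -0.2] g -0.002 0.0
(299, 281, 47, 26) [562.47557188 -41.83001194 204.        ]
```

View pics/w6.png

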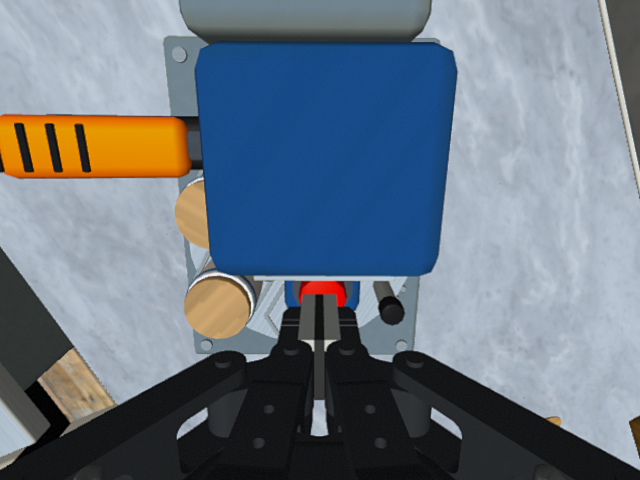

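Run:
```python
from h import *
b=.29; z=236; zc=None; p=BTN
while z>212:
    z-=1.5; manip.servo_line(p+[0,0,z],v=40); f=fz(2)-b
    if zc is None and f>1.2: zc=z; print('contact',z,f)
    if f>11 or (zc and zc-z>=8.5): break
print('end',z,round(f,1)); info(); manip.pause(1.2); info()
manip.servo_line(p+[0,0,245],v=60); manip.servo_line(p+[0,0,330],v=200)
manip.move_ptp(np.array([430,-180,340.]),Qb); 
for n in('top','side'):
    im=optics.get_image(n);cv2.imwrite(f'pics/{n}7.png',im[:,:,::-1])
info()
a=cv2.imread('pics/top7.png')[160:290,285:430];c=cv2.imread('pics/side7.png')[170:300,240:385]
e=cv2.imread('pics/s6.png')[170:300,240:385]
cv2.imwrite('pics/cmp.png',cv2.resize(np.hstack([c,e]),None,fx=2.75,fy=2.75,interpolation=2))
```

```text
contact 230.0 2.9323058571252183
end 221.0 17.6
 49.18 [559.  -41.9 222.7] F [-2.9  0.7 17.8] g 0.006 8.9
 50.38 [559.  -41.9 222.7] F [-4.   0.2 17.3] g 0.001 8.9
 52.39 [ 431.  -179.3  339.6] F [ 0.5  1.  -0.4] g -0.0 0.0
```

View pics/cmp.png

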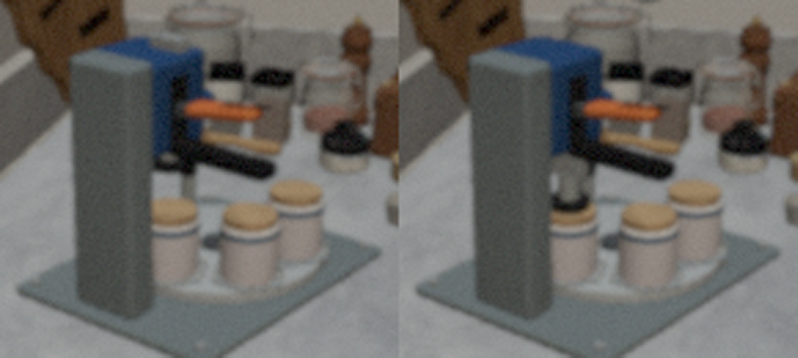

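The comparison shows the ram on the lid before release (right) and fully retracted after it (left). All three lids are level and the jars are in their nests.

```bash
python3 -c "
from bench import manip, optics, sensors, command_gripper
print(manip.hand_in())"
```

```text
the job is handed in; nothing more can be done
None
```

I turned the table one click, pumped the lid home, held a firm press of about 15 N, released the ram fully up and handed the job in at about 52 s; the final pictures show the jars in their nests, and I did not check the bystanders closely.

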